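Put the printing pieces back in their tubs after plaster casting

TASK

The plaster casts have set, so tidy away the four wooden printing pieces lying about on the table: the toothed gear wheel, the plain ring, the cotton reel and the ribbed bar. Put each into the tub of the plywood tray that already holds two of its kind, resting flat on the tub's floor beside them (the reel standing on end). Leave the plain round block and the plain smooth rectangular block where they lie; they belong to the building bricks.

Things in the scene. Friction and masses are not known exactly. Their poses are not given: they have to be found in the camera images.
- gear_mid (a point): Printing piece of bare pale wood, to be put away: gear wheel, 50 mm across its 8 square teeth, 28 mm thick, lying flat, 12 mm dark dot (its bore) in the middle; take it across any diameter. The point is its centre, 14 mm above its underside, z up. Starts on the table (z = 0); about 35 g.
- ring_mid (a point): Printing piece of bare pale wood, to be put away: plain thick ring, 50 mm outside, 30 mm hole, 26 mm thick, lying flat; take it across its outside. The point is its centre, 13 mm above its underside, z up. Starts on the table (z = 0); about 35 g.
- reel_mid (a point): Printing piece of bare pale wood, to be put away: cotton reel standing on end, 46 mm tall, two flanges 42 mm across and 13 mm thick with a 28 mm waist between, 12 mm dark dot in its top; best taken by its upper flange. The point is its centre, 23 mm above its underside, z up. Starts on the table (z = 0); about 35 g.
- bar_mid (a point): Printing piece of bare pale wood, to be put away: ribbed bar, 58 mm long (its x axis), 32 mm wide over the ribs (y), 28 mm tall, with five ribs and deep gaps across it so that its outline is toothed along both long sides; take it across its width at the middle. The point is its centre, 14 mm above its underside, z up. Starts on the table (z = 0); about 35 g.
- disc_mid (a point): Look-alike, stays where it is: plain round building block of the same wood, 50 mm across, 28 mm thick, smooth edge, no teeth and no hole. The point is its centre, half-way up.
- block_mid (a point): Look-alike, stays where it is: plain smooth rectangular building block of the same wood, 58 x 32 x 28 mm, no ribs. The point is its centre, half-way up.
- tub_gear_free (a point): White square tub with two gear wheels fixed along its +x side; one of four, 2 x 2, in a fixed plywood tray (284 mm square, end boards 50 mm high). Inside 124 mm, walls 4 mm thick, 28 mm above its floor. The point: centre of the empty part of its floor, 10 mm above the table, axes the tub's; empty 36 mm either way in x (wall at -x, pieces at +x), 62 mm in y.
- tub_ring_free (a point): White square tub with two plain rings fixed along its +x side; one of four, 2 x 2, in a fixed plywood tray (284 mm square, end boards 50 mm high). Inside 124 mm, walls 4 mm thick, 28 mm above its floor. The point: centre of the empty part of its floor, 10 mm above the table, axes the tub's; empty 36 mm either way in x (wall at -x, pieces at +x), 62 mm in y.
- tub_reel_free (a point): White square tub with two cotton reels fixed along its +x side; one of four, 2 x 2, in a fixed plywood tray (284 mm square, end boards 50 mm high). Inside 124 mm, walls 4 mm thick, 28 mm above its floor. The point: centre of the empty part of its floor, 10 mm above the table, axes the tub's; empty 39.5 mm either way in x (wall at -x, pieces at +x), 62 mm in y.
- tub_bar_free (a point): White square tub with two ribbed bars end to end fixed along its +x side; one of four, 2 x 2, in a fixed plywood tray (284 mm square, end boards 50 mm high). Inside 124 mm, walls 4 mm thick, 28 mm above its floor. The point: centre of the empty part of its floor, 10 mm above the table, axes the tub's; empty 44.5 mm either way in x (wall at -x, pieces at +x), 62 mm in y.
Not all that is in view belongs to the job. Leave any orange, pink or red look-alike of the part that bears bar_mid alone.

How it is judged:
By the outcome, as a careful person would: the job done as asked, in the order asked, and still so for the second after the job is handed in, with the robot touching nothing.
It also fails if it takes over 96 s, if anything falls off the work surface, if the arm or the gripper's body presses on something with over 40 N, if the wrist force passes 120 N, or if a joint passes its speed limit or range.

ROBOT

A 6-joint arm with a two-finger parallel gripper is mounted at the origin on the work surface. World frame = base frame: x ahead of the robot, y to its left, z up, the work surface at z = 0. Lengths are in m, angles in rad, forces in N, time in s.
With the tool pointing down it reaches from about 0.225 to 0.725 m from the base axis. Payload 3.1 kg.
Tool frame: the origin (TCP) lies midway between the tips of the shut fingers; the grasp point (between the pads) lies 19 mm behind it (ctrl.grasp_offset is the distance from the TCP to the grasp point, in m); z points along the fingers, y is the line along which they close (so a half turn about z gives the same grasp; the last joint's range is limited). The gripper opens to 85 mm and grips with 20 to 120 N. Pads are 22 mm wide; open, the fingers measure 114 mm over their backs; the gripper's body (76 mm by 85 mm) begins 54 mm behind the grasp point. The pads swing forward as they close: fully open they stand 13 mm farther back than shut.
Start: joints at [0.978, 0.048, 0.099, 1.622, 0, 1.443], TCP at [0.235, 0.469, 0.231] pointing down, gripper open.
Joint ranges: [-2.91, 2.91], [-0.99, 1.94], [-1.21, 1.42], [-2.12, 2.29], [-1.49, 1.47], [-3.14, 3.14]. Speed limits (rad/s): [2.79, 2.79, 3.14, 3.14, 3.14, 3.14].

INTERFACE

Orientations are given as a unit quaternion [w, x, y, z].
In Python, from rig import ctrl, vision gives the robot as it stands.
- The arm moves only by the tool step_arm, never from a script. Its argument "motion" is a list that holds one entry, the list of rows, each a list of 7 numbers: the shift along the tool's x, y, z in cm, then the turn, a rotation vector about the tool's x, y, z in degrees, then the closure, from -1 (fully open) to 1 (shut). In form: [[[x, y, z, ax, ay, az, jaw], ...]]. A call has 1 to 8 rows; each row shifts and turns the commanded pose from where the row before left it, along the tool's axes as they then stand; what a row does not reach is not made up. A row lasts 1/8 s, in which the tool goes at most 62.5 mm and 10.7 degrees, less where a joint would pass 70% of its speed; a pose out of reach is approached as far as the arm can. A call with a gripper value outside its range is refused whole. The fingers move at their own pace and stop on an object; the grip force is fixed at half the most. Time passes only in rows, so rows that do not move let the fingers close. It gives the time, the measured TCP pose, the force, the opening and the grip force at its end, in the units of the state.
- ctrl.state(): the state, without advancing time (a new reading comes with each control period).
- vision.read_camera(name): name is "scene" or "top" or "wrist"; returns the picture (400x640x3 uint8, blue, green, red); there is no depth.
- vision.camera_model(name): a dict with "intrinsics" (3x3 intrinsics, pixels), "world_from_camera" (4x4, takes a point from camera to world coordinates). Camera axes: x right, y down, z forward; pixel columns grow to the right and rows downward; lengths in m; the calibration is good to about 2 mm. The wrist camera is an equidistant fisheye: a pixel r from the principal point sees the ray r / f radians off the axis. A picture is of the moment at which its call begins: read the wrist's pose just before it. camera_model takes no time and is no camera call; for the wrist camera it gives the pose at the moment of the call.
- ctrl.job_done(): hands the job in; it is judged then, once.
The state is a dict: "time_s": time; "joints": joint angles; "joint_velocities": joint speeds; "joint_torque": joint torques, N m; "ee_pos": TCP position; "eef_rot": TCP orientation; "ft_force": force on the tool from outside, world axes, zero at the start; "wrist_torque": the same for the moment, N m; "opening": opening from 0.0 (shut) to 1.0 (fully open); "grasp_force": force on a finger pad.
Only numpy, scipy, OpenCV 4.12 (cv2) and the standard library are available. Lean on these libraries where they do the work, as an engineer would, in place of code of your own. Each camera call takes 0.05 s, during which the arm holds its last target. There are 200 camera calls.

## Working session

There is one attempt and no reset: what is moved stays moved. The work goes in short steps, Python scripts to look and compute and a tool call to move; the robot and the scene stay as the last step left them, time stands still between calls to the robot, and variables do not carry over. Pictures are saved under pics/ and viewed, at most 14 in all, crops included, and the job is handed in when it is done.

Besides the shell and the picture viewer there is one more tool, called after "Call:" as name([rows], argument=value, ...), one row to a line, values as JSON. step_arm: Moves the arm, as the interface text tells. Its arguments: {"type":"object","properties":{"motion":{"type":"array","items":{"type":"array","items":{"type":"array","items":{"type":"number"}}}}},"required":["motion"]}

```bash
mkdir -p pics; ls
cat > h.py <<'E'
import numpy as np, cv2
from rig import ctrl, vision
def ray(name,u,v,z,M=None):
    M=M or vision.camera_model(name); K=np.array(M["intrinsics"]);T=np.array(M["world_from_camera"])
    x=(u-K[0,2])/K[0,0];y=(v-K[1,2])/K[1,1]
    if name=="wrist":
        r=np.hypot(x,y); d=np.array([x/r*np.sin(r),y/r*np.sin(r),np.cos(r)]) if r>1e-9 else np.array([0,0,1.])
    else: d=np.array([x,y,1.])
    d=T[:3,:3]@d; o=T[:3,3]; return (o+d*(z-o[2])/d[2])
E
python3 - <<'E'
from h import *
for n in ["scene","top"]:
    cv2.imwrite(f"pics/{n}0.png",vision.read_camera(n)); M=vision.camera_model(n); print(n,np.round(M["intrinsics"],1).tolist(),np.round(M["world_from_camera"],3).tolist())
print(ctrl.state(), ctrl.grasp_offset)
E
```

```text
pics
scene [[507.2, 0.0, 321.4], [0.0, 507.2, 201.9], [0.0, 0.0, 1.0]] [[-0.863, 0.421, -0.281, 0.88], [0.506, 0.727, -0.465, 0.559], [0.009, -0.543, -0.84, 1.298], [0.0, 0.0, 0.0, 1.0]]
top [[426.2, 0.0, 314.3], [0.0, 426.2, 195.7], [0.0, 0.0, 1.0]] [[-0.012, -0.993, 0.113, 0.342], [-1.0, 0.012, 0.007, -0.126], [-0.008, -0.113, -0.994, 1.138], [0.0, 0.0, 0.0, 1.0]]
{'time_s': 0.1, 'joints': array([9.78207926e-01, 4.86767378e-02, 9.77623479e-02, 1.62198578e+00,
       1.64465207e-06, 1.44298681e+00]), 'joint_velocities': array([-0.00010892, -0.00294198,  0.00477703,  0.00106622,  0.00024288,
       -0.00040055]), 'joint_torque': array([ 3.89699955e-03, -3.39850581e+01,  3.20935607e+01,  1.58457085e-02,
       -4.67638745e-05, -1.41942799e-06]), 'ee_pos': array([0.23502858, 0.46884788, 0.2302381 ]), 'eef_rot': array([-3.71529780e-04,  2.30303265e-01,  9.73118338e-01, -9.84125138e-04]), 'ft_force': array([-0.25663955,  0.63743036, -0.01081071]), 'wrist_torque': array([ 0.00269485,  0.00803262, -0.02335153]), 'grasp_force': 0.0, 'opening': 1.004261165246478} 0.0187
```

View pics/top0.png

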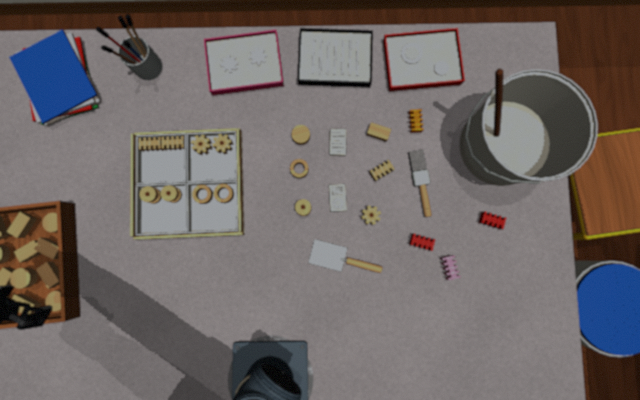

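View pics/scene0.png

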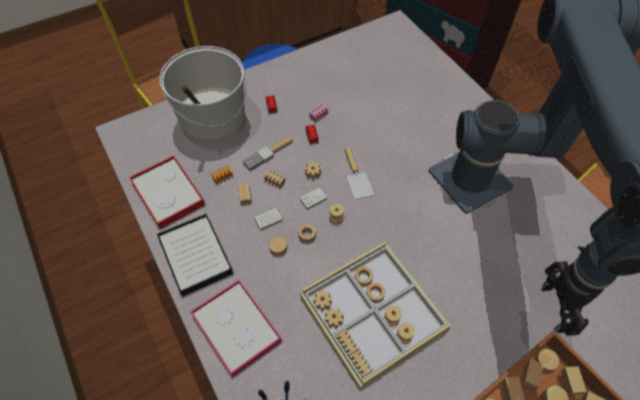

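The top view shows these candidates:
- **Ribbed bars:** pale one at (381,170), orange (416,120), red (422,242) and (492,220), pink (449,267). The pale one fits, because the task asks for bare wood.
- **Round pieces:** gear (371,215) has teeth, ring (299,169) has a hole, reel (303,207) has a dot, disc (301,134) is plain.
- **Smooth block:** (379,131), which stays.
- **Tubs:** bar top-left, gear top-right, reel bottom-left, ring bottom-right.

I'll confirm these in an enlarged crop and measure.

```bash
cat > m.py <<'E'
from h import *
im=vision.read_camera("top"); cv2.imwrite("pics/top1.png",im)
c=cv2.resize(im[100:280,120:440],None,fx=2.5,fy=2.5,interpolation=cv2.INTER_CUBIC); cv2.imwrite("pics/crop1.png",c)
hsv=cv2.cvtColor(im,cv2.COLOR_BGR2HSV)
m=cv2.inRange(hsv,(10,70,80),(30,255,255))
cs,_=cv2.findContours(m,cv2.RETR_EXTERNAL,cv2.CHAIN_APPROX_NONE)
for k in cs:
    a=cv2.contourArea(k)
    if a<60: continue
    (u,v),(w,h),t=cv2.minAreaRect(k); M=cv2.moments(k); cu,cv_=M['m10']/M['m00'],M['m01']/M['m00']
    if 120<u<440 and 100<v<280:
        print(round(u),round(v),'cen',round(cu,1),round(cv_,1),'a',a,'wh',round(w,1),round(h,1),round(t), ray("top",cu,cv_,.02).round(4)[:2])
E
python3 m.py
```

```text
364 265 cen 364.1 264.8 a 213.0 wh 36.1 7.2 15 [ 0.2875 -0.2458]
370 214 cen 370.1 214.9 a 201.0 wh 17.0 18.0 90 [ 0.4167 -0.2649]
302 208 cen 302.6 207.3 a 184.0 wh 15.0 15.0 90 [ 0.4389 -0.0877]
159 194 cen 159.5 193.9 a 484.5 wh 15.5 41.2 87 [0.4791 0.2911]
425 201 cen 425.0 200.9 a 190.5 wh 31.9 7.2 79 [ 0.4518 -0.41  ]
223 193 cen 223.1 192.7 a 249.5 wh 18.0 18.0 90 [0.4802 0.1225]
202 194 cen 201.8 193.5 a 248.0 wh 17.7 17.7 45 [0.4788 0.1791]
382 170 cen 381.4 169.8 a 201.0 wh 11.1 22.3 59 [ 0.5361 -0.2979]
298 168 cen 298.7 168.0 a 253.0 wh 18.0 17.0 90 [ 0.5439 -0.0782]
161 142 cen 161.0 142.1 a 424.0 wh 12.2 44.5 88 [0.6191 0.2914]
200 144 cen 200.9 143.6 a 196.5 wh 17.0 17.0 90 [0.6137 0.1837]
222 143 cen 222.1 142.8 a 197.5 wh 17.2 17.3 51 [0.6151 0.1269]
300 134 cen 300.4 134.1 a 247.0 wh 18.0 17.0 90 [ 0.6362 -0.0834]
378 131 cen 378.5 131.0 a 229.5 wh 21.8 11.7 18 [ 0.6417 -0.2932]
416 120 cen 416.2 119.5 a 218.0 wh 22.7 13.3 86 [ 0.6721 -0.3956]
```

View pics/crop1.png

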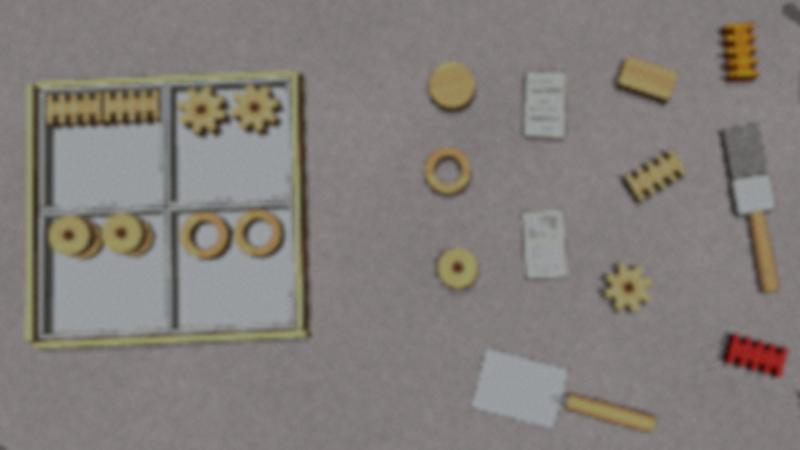

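The crop confirms it: the pale ribbed bar is at top (381,170), the toothed gear (370,215), the open ring (299,168) and the dotted reel (303,207). The plain disc (300,134) and smooth block (378,131) stay put. Next I'll square the tool with the world axes and head for the gear.

Call:
step_arm([
  [[0, 0, 0, 0, 0, -9, -1], [0, 0, 0, 0, 0, -9, -1], [0, 0, 0, 0, 0, -8.7, -1], [-1, -6, 0, 0, 0, 0, -1], [-1, -6, 0, 0, 0, 0, -1], [-1, -6, 0, 0, 0, 0, -1], [-1, -6, 0, 0, 0, 0, -1], [-1, -6, 0, 0, 0, 0, -1]],
])

```text
time_s: 1.15
ee_pos: [0.2855, 0.1677, 0.2311]
eef_rot: [0.0, -0.001, 1.0, -0.0]
ft_force: [1.3, -0.2, 0.6]
opening: 1.002
grasp_force: 0.0
```

Run:
```python
from h import *
P=lambda u,v,z: ray("top",u,v,z)[:2]
for n,a,b,z in [("gear",(200.9,143.6),(222.1,142.8),.034),("ring",(201.8,193.5),(223.1,192.7),.032),("bar",(161,142.1),(161,142.1),.034),("reel",(149.5,194),(170,193.7),.04)]:
    p=(P(*a,z)+P(*b,z))/2; print(n,p.round(4),(p-.062*np.array([np.cos(.037),np.sin(.037)])).round(4))
for q in [(28+5,86),(297,74),(303,338),(36,345)]:print(P(q[0]/2.5+120,q[1]/2.5+100,.05))
```

```text
gear [0.611  0.1518] [0.549  0.1495]
ring [0.478  0.1477] [0.416  0.1454]
bar [0.6158 0.2861] [0.5538 0.2838]
reel [0.4768 0.2831] [0.4148 0.2808]
[0.6334482  0.35385776]
[0.64251753 0.07669435]
[0.3668214  0.06824251]
[0.36293007 0.34087057]
```

Call:
step_arm([
  [[-1.65, -5.4, 0.5, 0, 0, 0, -1], [-1.65, -5.4, 0.5, 0, 0, 0, -1], [-1.65, -5.4, 0.5, 0, 0, 0, -1], [-1.65, -5.4, 0.5, 0, 0, 0, -1], [-1.65, -5.4, 0.5, 0, 0, 0, -1], [-1.65, -5.4, 0.5, 0, 0, 0, -1], [-1.65, -5.4, 0.5, 0, 0, 0, -1], [-1.6, -5.5, 0.5, 0, 0, 0, -1]],
])

```text
time_s: 2.15
ee_pos: [0.4178, -0.2653, 0.1908]
eef_rot: [0.0, -0.0, 1.0, 0.0]
ft_force: [0.9, 0.2, 0.3]
opening: 0.999
grasp_force: 0.0
```

Run:
```python
from h import *
M=vision.camera_model("wrist"); im=vision.read_camera("wrist"); cv2.imwrite("pics/w1.png",im); print(ctrl.state()['ee_pos'],np.round(M["intrinsics"],1).tolist(),np.round(M["world_from_camera"],3).tolist())
```

```text
[ 0.41910614 -0.27190029  0.18796335] [[309.7, 0.0, 318.8], [0.0, 309.7, 198.2], [0.0, 0.0, 1.0]] [[0.0, 0.948, 0.319, 0.336], [1.0, -0.0, 0.0, -0.266], [0.0, 0.319, -0.948, 0.333], [0.0, 0.0, 0.0, 1.0]]
```

View pics/w1.png

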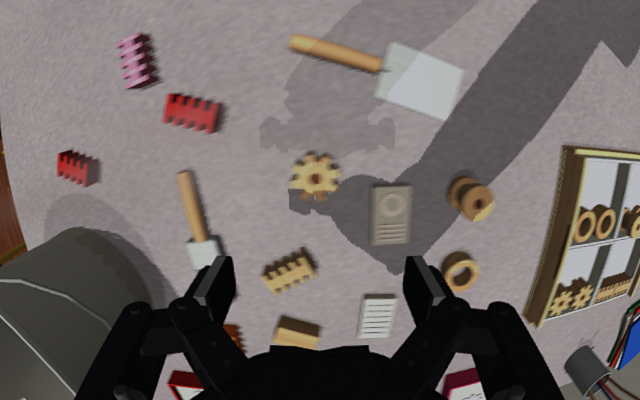

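The wrist view shows the gear at (316,175), bar (290,270), reel (472,198), ring (461,270) and the tray at right. I'll measure from an enlarged crop.

```bash
cat > w.py <<'E'
from h import *
import sys
def dump(u0,u1,v0,v1,f,name,zs):
    M=vision.camera_model("wrist"); im=vision.read_camera("wrist"); cv2.imwrite("pics/full_"+name,im)
    print(ctrl.state()['ee_pos'].round(4))
    hsv=cv2.cvtColor(im,cv2.COLOR_BGR2HSV); m=cv2.inRange(hsv,(10,70,120),(30,255,255))
    cs,_=cv2.findContours(m,cv2.RETR_EXTERNAL,cv2.CHAIN_APPROX_NONE)
    for k in cs:
        if cv2.contourArea(k)<150: continue
        mm=cv2.moments(k); u,v=mm['m10']/mm['m00'],mm['m01']/mm['m00']
        if u0<u<u1 and v0<v<v1: print('cen',round(u,1),round(v,1),[ (z,ray("wrist",u,v,z,M)[:2].round(4).tolist()) for z in zs])
    cv2.imwrite("pics/"+name,cv2.resize(im[v0:v1,u0:u1],None,fx=f,fy=f,interpolation=cv2.INTER_CUBIC))
    import pickle; pickle.dump(M,open("M.pkl","wb"))
if __name__=="__main__": dump(*map(int,sys.argv[1:6]),sys.argv[6],[float(x) for x in sys.argv[7:]])
E
python3 w.py 240 500 130 310 3 w2.png .028 .046
```

```text
[ 0.4177 -0.2678  0.1883]
cen 470.9 274.7 [(0.028, [0.5405, -0.0824]), (0.046, [0.5284, -0.0937])]
cen 298.1 276.4 [(0.028, [0.5334, -0.2979]), (0.046, [0.5217, -0.2963])]
cen 488.1 202.1 [(0.028, [0.4436, -0.0793]), (0.046, [0.4373, -0.0908])]
cen 325.3 176.6 [(0.028, [0.4154, -0.267]), (0.046, [0.4107, -0.2672])]
```

View pics/w2.png

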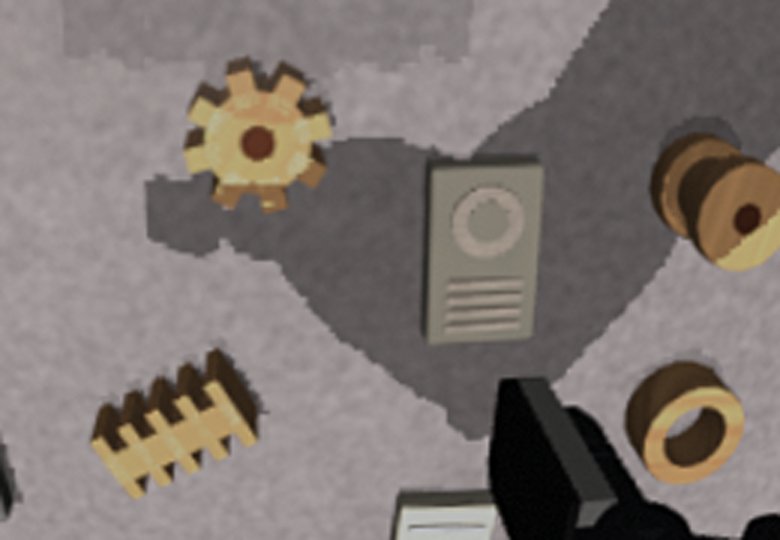

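Run:
```python
from h import *; import pickle
M=pickle.load(open("M.pkl","rb"))
for n,u,v,z in [("gear",258,143,.028),("reel",748,217,.046),("ring",692,436,.026),("b1",95,443,.028),("b2",137,497,.028),("b3",257,438,.028),("b4",214,380,.028)]:
    print(n,ray("wrist",240+u/3,130+v/3,z,M)[:2].round(4))
```

```text
gear [ 0.4165 -0.2662]
reel [ 0.4375 -0.0891]
ring [ 0.5428 -0.0813]
b1 [ 0.5358 -0.3289]
b2 [ 0.5617 -0.3139]
b3 [ 0.5327 -0.2661]
b4 [ 0.5069 -0.2822]
```

Call:
step_arm([
  [[0.1, 0.15, 5, 0, 0, 0, -1], [0, 0, 5, 0, 0, 0, -1], [0, 0, 4.5, 0, 0, 0, -1], [0, 0, 2.5, 0, 0, 0, -1], [0, 0, 1.4, 0, 0, 0, -1], [0, 0, 0, 0, 0, 0, -1], [0, 0, 0, 0, 0, 0, 1], [0, 0, 0, 0, 0, 0, 1]],
])

```text
time_s: 3.25
ee_pos: [0.4179, -0.263, 0.0091]
eef_rot: [0.001, -0.001, 1.0, -0.001]
ft_force: [0.4, -0.3, 0.7]
opening: 0.606
grasp_force: 0.2
```

Call:
step_arm([
  [[0, 0, 0, 0, 0, 0, 1], [0, 0, 0, 0, 0, 0, 1], [0, 0, 0, 0, 0, 0, 1]],
])

```text
time_s: 3.62
ee_pos: [0.4182, -0.2632, 0.0098]
eef_rot: [0.002, -0.001, 1.0, -0.001]
ft_force: [0.1, 0.4, 5.2]
opening: 0.547
grasp_force: 60.6
```

Call:
step_arm([
  [[0, 0, -2, 0, 0, 0, 1], [0, 0, -5, 0, 0, 0, 1], [0, 0, -5, 0, 0, 0, 1], [-1.6, 5, -2, 0, 0, 0, 1], [-1.6, 5, 0, 0, 0, 0, 1], [-1.6, 5, 0, 0, 0, 0, 1], [-1.6, 5, 0, 0, 0, 0, 1], [-1.6, 5, 0, 0, 0, 0, 1]],
])

```text
time_s: 4.62
ee_pos: [0.4972, -0.0104, 0.1482]
eef_rot: [0.001, -0.001, 1.0, -0.0]
ft_force: [1.5, 0.2, -0.8]
opening: 0.545
grasp_force: 61.6
```

Call:
step_arm([
  [[-1.6, 5, 0, 0, 0, -2, 1], [-1.6, 5, 0, 0, 0, 0, 1], [-1.6, 5, 0, 0, 0, 0, 1], [0, 0, 0, 0, 0, 0, 1]],
])

```text
time_s: 5.12
ee_pos: [0.5413, 0.1426, 0.1476]
eef_rot: [0.0, -0.021, 1.0, 0.001]
ft_force: [-0.3, -1.0, -0.6]
opening: 0.545
grasp_force: 61.7
```

```bash
python3 w.py 200 640 130 380 1 w3.png .038
```

```text
[0.5409 0.1407 0.1476]
cen 428.9 269.2 [(0.038, [0.6139, 0.2544])]
cen 478.6 266.6 [(0.038, [0.6127, 0.3124])]
cen 296.2 245.6 [(0.038, [0.5903, 0.1232])]
cen 511.5 137.2 [(0.038, [0.4767, 0.319])]
cen 461.3 131.8 [(0.038, [0.4779, 0.2635])]
cen 531.3 187.5 [(0.038, [0.5238, 0.356])]
cen 242.0 131.4 [(0.038, [0.4881, 0.0762])]
```

View pics/full_w3.png

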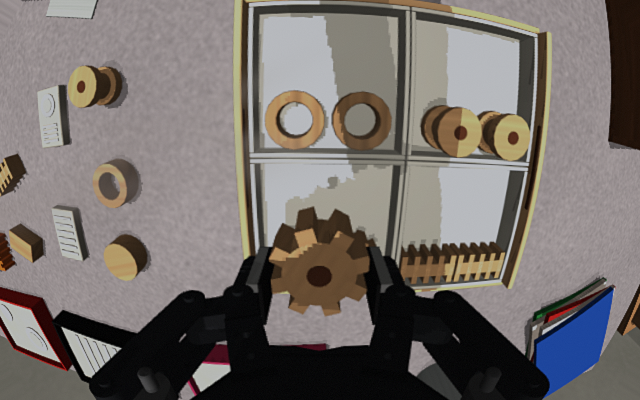

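Run:
```python
from h import *; import pickle
M=pickle.load(open("M.pkl","rb"))
for n,u,v,z in [("cross",404,160,.038),("gearheld",319,275,.15),("ringL",296,119,.036),("ringR",361,119,.036),("reelL",460,132,.056),("reelR",513,138,.056),("edgeL",240,160,.05),("edgeR",548,100,.05),("edgeR2",515,288,.05)]:
    print(n,ray("wrist",u,v,z,M)[:2].round(4))
```

```text
cross [0.5068 0.2128]
gearheld [0.549  0.1422]
ringL [0.4773 0.1207]
ringR [0.4749 0.1737]
reelL [0.4768 0.2533]
reelR [0.4759 0.3078]
edgeL [0.5099 0.0771]
edgeR [0.4352 0.3502]
edgeR2 [0.6363 0.364 ]
```

Call:
step_arm([
  [[-0.7, 0.8, 3, 0, 0, 0, 1], [0, 0, 4, 0, 0, 0, 1], [0, 0, 3, 0, 0, 0, 1], [0, 0, 1.5, 0, 0, 0, 1], [0, 0, 0.7, 0, 0, 0, 1], [0, 0, 0.4, 0, 0, 0, 1], [0, 0, 0, 0, 0, 0, 1]],
])

```text
time_s: 6.05
ee_pos: [0.5482, 0.1474, 0.0223]
eef_rot: [0.001, -0.018, 1.0, 0.0]
ft_force: [0.2, -1.2, -0.5]
opening: 0.548
grasp_force: 61.7
```

Call:
step_arm([
  [[0, 0, 0.2, 0, 0, 0, 1], [0, 0, 0, 0, 0, 0, -0.5], [0, 0, 0, 0, 0, 0, -0.5], [0, 0, 0, 0, 0, 0, -0.5], [0, 0, -2, 0, 0, 0, -0.5], [0, 0, -4, 0, 0, 0, -0.5], [0, 0, -4, 0, 0, 0, -0.5], [0, 0, -4, 0, 0, 0, -0.5]],
])

```text
time_s: 7.05
ee_pos: [0.5473, 0.1475, 0.1606]
eef_rot: [0.0, -0.018, 1.0, -0.0]
ft_force: [0.8, 0.0, -0.2]
opening: 0.748
grasp_force: 0.0
```

Call:
step_arm([
  [[0.35, -5.7, 0, 0, 0, 0, -1], [0.35, -5.7, 0, 0, 0, 0, -1], [0.35, -5.7, 0, 0, 0, 0, -1], [0.35, -5.7, 0, 0, 0, 0, -1], [0, 0, 0, 0, 0, 0, -1]],
])

```text
time_s: 7.68
ee_pos: [0.5414, -0.0848, 0.1593]
eef_rot: [0.0, -0.015, 1.0, -0.001]
ft_force: [0.5, 0.7, -0.6]
opening: 0.999
grasp_force: 0.0
```

```bash
python3 w.py 240 640 130 310 2 w4.png .026 .038; python3 m.py
```

```text
[ 0.5415 -0.0826  0.1593]
cen 317.4 273.4 [(0.026, [0.6348, -0.0846]), (0.038, [0.6272, -0.0847])]
cen 586.5 252.5 [(0.026, [0.6212, 0.2924]), (0.038, [0.6142, 0.2758])]
cen 503.4 256.4 [(0.026, [0.6173, 0.1319]), (0.038, [0.6104, 0.1223])]
cen 539.2 253.0 [(0.026, [0.6157, 0.1902]), (0.038, [0.6089, 0.1781])]
cen 532.7 202.5 [(0.026, [0.5499, 0.1557]), (0.038, [0.546, 0.1451])]
cen 321.7 178.3 [(0.026, [0.5325, -0.0834]), (0.038, [0.5293, -0.0836])]
cen 633.2 157.1 [(0.026, [0.4782, 0.3528]), (0.038, [0.4774, 0.3336])]
cen 612.6 153.2 [(0.026, [0.4791, 0.294]), (0.038, [0.4782, 0.2773])]
cen 560.7 141.6 [(0.026, [0.4772, 0.1832]), (0.038, [0.4764, 0.1713])]
cen 523.7 137.3 [(0.026, [0.4789, 0.1253]), (0.038, [0.478, 0.116])]
364 265 cen 364.2 264.8 a 211.0 wh 35.9 7.2 15 [ 0.2874 -0.246 ]
302 207 cen 302.5 206.9 a 195.5 wh 16.0 15.0 90 [ 0.4398 -0.0876]
160 194 cen 159.6 193.9 a 482.5 wh 15.5 41.1 87 [0.479 0.291]
425 201 cen 424.9 200.8 a 191.0 wh 31.9 7.3 80 [ 0.4519 -0.4097]
201 193 cen 199.9 192.2 a 107.0 wh 15.4 18.0 22 [0.4822 0.1841]
302 171 cen 302.4 171.0 a 77.0 wh 9.9 18.1 39 [ 0.5357 -0.088 ]
382 170 cen 381.5 169.7 a 207.5 wh 11.3 22.1 59 [ 0.5363 -0.2982]
213 167 cen 212.6 167.3 a 180.5 wh 16.3 16.3 45 [0.5488 0.1515]
161 143 cen 161.0 142.4 a 455.5 wh 12.6 44.5 88 [0.6185 0.2913]
201 143 cen 201.0 143.7 a 202.0 wh 18.0 17.2 39 [0.6133 0.1834]
222 143 cen 222.3 143.0 a 205.0 wh 17.4 17.2 53 [0.6146 0.1264]
378 131 cen 378.4 131.1 a 234.5 wh 21.8 12.0 18 [ 0.6414 -0.2931]
416 120 cen 416.0 120.0 a 240.5 wh 22.8 13.3 86 [ 0.6708 -0.3948]
```

View pics/full_w4.png

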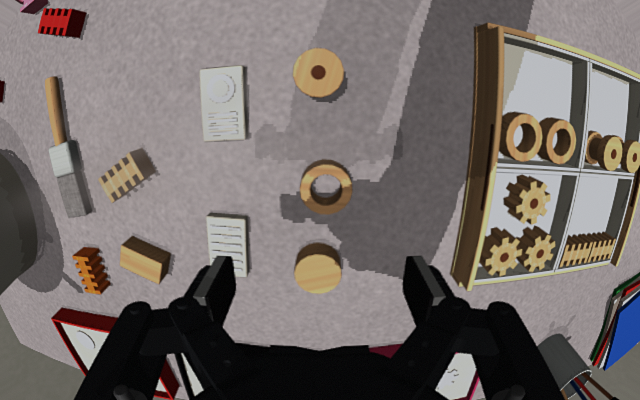

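The gear lies flat in its tub at (527,200). The ring is at (326,187), about (.542,-.080), so I'm descending on it.

Call:
step_arm([
  [[0, 0.3, 5, 0, 0, 0, -1], [0, 0, 5, 0, 0, 0, -1], [0, 0, 3.5, 0, 0, 0, -1], [0, 0, 1.5, 0, 0, 0, -1], [0, 0, 0.5, 0, 0, 0, -1], [0, 0, 0, 0, 0, 0, -1], [0, 0, 0, 0, 0, 0, 1], [0, 0, 0, 0, 0, 0, 1]],
])

```text
time_s: 8.78
ee_pos: [0.5427, -0.0783, 0.0057]
eef_rot: [0.001, -0.018, 1.0, -0.0]
ft_force: [0.8, -0.7, -0.5]
opening: 0.604
grasp_force: 0.0
```

Call:
step_arm([
  [[0, 0, 0, 0, 0, 0, 1], [0, 0, 0, 0, 0, 0, 1], [0, 0, 0, 0, 0, 0, 1]],
])

```text
time_s: 9.15
ee_pos: [0.5432, -0.0784, 0.0062]
eef_rot: [0.002, -0.018, 1.0, -0.0]
ft_force: [-0.2, -0.1, 4.9]
opening: 0.556
grasp_force: 62.2
```

Call:
step_arm([
  [[0, 0, -2, 0, 0, 0, 1], [0, 0, -5, 0, 0, 0, 1], [0, 0, -5, 0, 0, 0, 1], [2.4, 4.57, -2, 0, 0, 0, 1], [2.4, 4.57, 0, 0, 0, 0, 1], [2.4, 4.57, 0, 0, 0, 0, 1], [2.4, 4.57, 0, 0, 0, 0, 1], [2.4, 4.57, 0, 0, 0, 0, 1]],
])

```text
time_s: 10.15
ee_pos: [0.4121, 0.1472, 0.144]
eef_rot: [-0.0, -0.018, 1.0, 0.0]
ft_force: [0.2, 0.8, 0.3]
opening: 0.556
grasp_force: 61.8
```

Call:
step_arm([
  [[0, 0, 3, 0, 0, 0, 1], [0, 0, 3, 0, 0, 0, 1], [0, 0, 0, 0, 0, 0, 1]],
])

```text
time_s: 10.52
ee_pos: [0.4104, 0.1457, 0.0814]
eef_rot: [-0.003, -0.018, 1.0, -0.001]
ft_force: [-0.2, 0.2, -0.9]
opening: 0.555
grasp_force: 61.9
```

```bash
python3 w.py 100 640 0 380 1 w5.png .036 .038 .056
```

```text
[0.412  0.1459 0.0833]
cen 306.2 321.6 [(0.036, [0.4932, 0.1379]), (0.038, [0.4914, 0.1379]), (0.056, [0.4757, 0.1384])]
cen 514.0 309.6 [(0.036, [0.4915, 0.3259]), (0.038, [0.4897, 0.324]), (0.056, [0.4742, 0.3064])]
cen 484.5 291.5 [(0.036, [0.4673, 0.2841]), (0.038, [0.4658, 0.2826]), (0.056, [0.4526, 0.269])]
cen 302.0 247.5 [(0.036, [0.4267, 0.134]), (0.038, [0.4257, 0.1341]), (0.056, [0.4163, 0.1349])]
cen 212.8 234.3 [(0.036, [0.4201, 0.0713]), (0.038, [0.4191, 0.0721]), (0.056, [0.4104, 0.0788])]
cen 370.1 166.4 [(0.036, [0.3689, 0.1755]), (0.038, [0.3685, 0.1752]), (0.056, [0.3646, 0.172])]
```

View pics/full_w5.png

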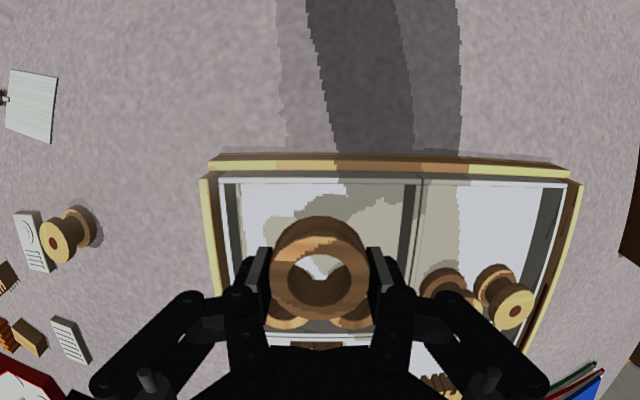

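Call:
step_arm([
  [[-0.3, 0, 3, 0, 0, 0, 1], [0, 0, 2.3, 0, 0, 0, 1], [0, 0, 1.0, 0, 0, 0, 1], [0, 0, 0.3, 0, 0, 0, 1], [0, 0, 0, 0, 0, 0, 1]],
])

```text
time_s: 11.2
ee_pos: [0.4173, 0.1463, 0.0194]
eef_rot: [0.001, -0.018, 1.0, 0.0]
ft_force: [-0.9, 0.1, -0.5]
opening: 0.557
grasp_force: 61.9
```

Call:
step_arm([
  [[0, 0, 0.25, 0, 0, 0, 1], [0, 0, 0, 0, 0, 0, -0.5], [0, 0, 0, 0, 0, 0, -0.5], [0, 0, 0, 0, 0, 0, -0.5], [0, 0, -2, 0, 0, 0, -0.5], [0, 0, -4, 0, 0, 0, -0.5], [0, 0, -4, 0, 0, 0, -0.5], [0, 0, -4, 0, 0, 0, -0.5]],
])

```text
time_s: 12.2
ee_pos: [0.4162, 0.1462, 0.1571]
eef_rot: [0.0, -0.018, 1.0, 0.0]
ft_force: [0.7, -0.4, 0.9]
opening: 0.752
grasp_force: 0.0
```

Call:
step_arm([
  [[-0.25, -4.7, 0, 0, 0, 0, -1], [-0.25, -4.7, 0, 0, 0, 0, -1], [-0.25, -4.7, 0, 0, 0, 0, -1], [-0.25, -4.7, 0, 0, 0, 0, -1], [-0.25, -4.7, 0, 0, 0, 0, -1], [0, 0, 0, 0, 0, 0, -1]],
])

```text
time_s: 12.95
ee_pos: [0.4375, -0.0909, 0.1558]
eef_rot: [0.0, -0.015, 1.0, -0.0]
ft_force: [-0.4, 1.4, -0.1]
opening: 0.998
grasp_force: 0.0
```

```bash
python3 w.py 200 640 130 380 1 w6.png .036 .046
```

```text
[ 0.4372 -0.0892  0.1557]
cen 319.6 341.1 [(0.036, [0.6173, -0.0855]), (0.046, [0.6073, -0.0858])]
cen 565.2 315.1 [(0.036, [0.6154, 0.2796]), (0.046, [0.6054, 0.2653])]
cen 514.4 285.4 [(0.036, [0.5468, 0.147]), (0.046, [0.5395, 0.1378])]
cen 596.9 236.7 [(0.036, [0.4863, 0.2807]), (0.046, [0.4813, 0.2664])]
cen 618.6 234.1 [(0.036, [0.4845, 0.339]), (0.046, [0.4796, 0.3224])]
cen 511.3 233.4 [(0.036, [0.4771, 0.1175]), (0.046, [0.4725, 0.1094])]
cen 547.3 231.2 [(0.036, [0.4755, 0.1733]), (0.046, [0.4709, 0.1631])]
cen 320.7 193.2 [(0.036, [0.4386, -0.0901]), (0.046, [0.4355, -0.0902])]
cen 540.9 181.6 [(0.036, [0.4176, 0.1435]), (0.046, [0.4152, 0.1344])]
cen 492.4 189.9 [(0.036, [0.4295, 0.0796]), (0.046, [0.4267, 0.073])]
cen 532.8 136.7 [(0.036, [0.3718, 0.121]), (0.046, [0.3711, 0.1128])]
```

View pics/full_w6.png

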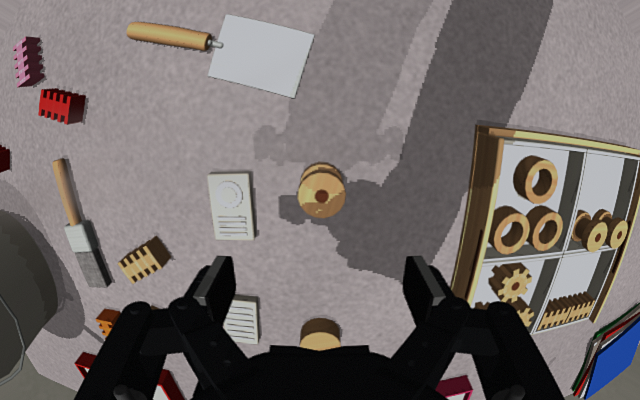

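The ring is in place at (537,180), and the reel's dot at (321,197) is right under the tool.

Call:
step_arm([
  [[0, 0, 5, 0, 0, 0, -1], [0, 0, 4, 0, 0, 0, -1], [0, 0, 3, 0, 0, 0, -1], [0, 0, 1.3, 0, 0, 0, -1], [0, 0, 0.5, 0, 0, 0, -1], [0, 0, 0, 0, 0, 0, -1], [0, 0, 0, 0, 0, 0, 1], [0, 0, 0, 0, 0, 0, 1]],
])

```text
time_s: 14.0
ee_pos: [0.4383, -0.0885, 0.0189]
eef_rot: [0.001, -0.018, 1.0, -0.0]
ft_force: [0.7, -0.1, -0.2]
opening: 0.606
grasp_force: 0.0
```

Call:
step_arm([
  [[0, 0, 0, 0, 0, 0, 1], [0, 0, 0, 0, 0, 0, 1], [0, 0, 0, 0, 0, 0, 1]],
])

```text
time_s: 14.38
ee_pos: [0.4384, -0.0886, 0.019]
eef_rot: [0.001, -0.018, 1.0, -0.0]
ft_force: [-0.5, 0.3, 5.7]
opening: 0.468
grasp_force: 60.5
```

Call:
step_arm([
  [[0, 0, -2, 0, 0, 0, 1], [0, 0, -5, 0, 0, 0, 1], [0, 0, -5, 0, 0, 0, 1], [0.13, 5.26, -1, 0, 0, 0, 1], [0.13, 5.26, 0, 0, 0, 0, 1], [0.13, 5.26, 0, 0, 0, 0, 1], [0.13, 5.26, 0, 0, 0, 0, 1], [0.13, 5.26, 0, 0, 0, 0, 1]],
])

```text
time_s: 15.38
ee_pos: [0.4206, 0.1759, 0.1471]
eef_rot: [-0.0, -0.018, 1.0, -0.0]
ft_force: [0.8, 0.3, -0.5]
opening: 0.474
grasp_force: 60.6
```

Call:
step_arm([
  [[0.13, 5.26, 0, 0, 0, 0, 1], [0.13, 5.26, 0, 0, 0, 0, 1], [0, 0, 3, 0, 0, 0, 1], [0, 0, 2, 0, 0, 0, 1], [0, 0, 0, 0, 0, 0, 1]],
])

```text
time_s: 16.0
ee_pos: [0.4126, 0.2785, 0.0949]
eef_rot: [-0.003, -0.018, 1.0, -0.001]
ft_force: [0.3, -0.4, -0.3]
opening: 0.467
grasp_force: 60.7
```

```bash
python3 w.py 100 640 0 380 1 w7.png .038 .056
```

```text
[0.4138 0.2789 0.0965]
cen 209.9 378.1 [(0.038, [0.5992, 0.1703]), (0.056, [0.575, 0.1798])]
cen 351.3 320.5 [(0.038, [0.5033, 0.3079]), (0.056, [0.4877, 0.305])]
cen 287.2 320.0 [(0.038, [0.5047, 0.2545]), (0.056, [0.4891, 0.2564])]
cen 623.3 328.9 [(0.038, [0.5877, 0.7433]), (0.056, [0.5645, 0.701])]
cen 191.9 275.4 [(0.038, [0.4665, 0.1769]), (0.056, [0.4543, 0.1857])]
cen 138.9 277.0 [(0.038, [0.4752, 0.1226]), (0.056, [0.4622, 0.1364])]
cen 296.9 277.7 [(0.038, [0.4613, 0.2626]), (0.056, [0.4496, 0.2638])]
cen 152.0 215.7 [(0.038, [0.416, 0.149]), (0.056, [0.4083, 0.1604])]
cen 423.2 230.0 [(0.038, [0.4188, 0.3543]), (0.056, [0.4109, 0.3472])]
cen 329.8 152.2 [(0.038, [0.3652, 0.283]), (0.056, [0.3622, 0.2823])]
cen 624.1 128.6 [(0.038, [0.3165, 0.5654]), (0.056, [0.3178, 0.5392])]
```

View pics/full_w7.png

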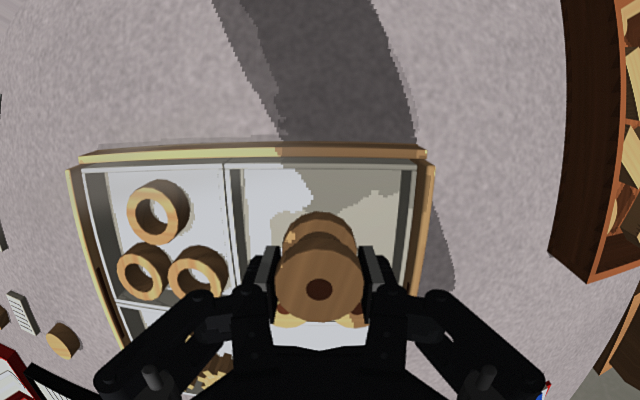

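The reel is held upright, centred over the free half of its tub at (319,265). Lowering.

Call:
step_arm([
  [[0, 0, 3, 0, 0, 0, 1], [0, 0, 2.3, 0, 0, 0, 1], [0, 0, 1.0, 0, 0, 0, 1], [0, 0, 0.3, 0, 0, 0, 1], [0, 0, 0, 0, 0, 0, 1]],
])

```text
time_s: 16.68
ee_pos: [0.4157, 0.2797, 0.0328]
eef_rot: [0.001, -0.018, 1.0, 0.0]
ft_force: [0.2, 0.5, -0.2]
opening: 0.468
grasp_force: 60.7
```

Call:
step_arm([
  [[0, 0, 0.3, 0, 0, 0, 1], [0, 0, 0, 0, 0, 0, -0.5], [0, 0, 0, 0, 0, 0, -0.5], [0, 0, 0, 0, 0, 0, -0.5], [0, 0, -2, 0, 0, 0, -0.5], [0, 0, -4, 0, 0, 0, -0.5], [0, 0, -4, 0, 0, 0, -0.5], [0, 0, -3.5, 0, 0, 0, -0.5]],
])

```text
time_s: 17.68
ee_pos: [0.4152, 0.2796, 0.1655]
eef_rot: [0.001, -0.018, 1.0, 0.0]
ft_force: [1.1, 0.3, -0.3]
opening: 0.749
grasp_force: 0.0
```

Call:
step_arm([
  [[-0.98, -5.8, 0, 0, 0, 0, -1], [-0.98, -5.8, 0, 0, 0, 0, -1], [-0.98, -5.8, 0, 0, 0, 0, -1], [-0.98, -5.8, 0, 0, 0, 0, -1], [-0.98, -5.8, 0, 0, 0, 0, -1], [-0.98, -5.8, 0, 0, 0, 0, -1], [-0.98, -5.8, 0, 0, 0, 0, -1], [-0.98, -5.8, 0, 0, 0, 0, -1]],
])

```text
time_s: 18.68
ee_pos: [0.5103, -0.1834, 0.164]
eef_rot: [0.0, -0.018, 1.0, -0.0]
ft_force: [0.3, -0.7, 0.4]
opening: 1.0
grasp_force: 0.0
```

Call:
step_arm([
  [[-0.98, -5.8, 0, 0, 0, 0, -1], [-0.98, -5.8, 0, 0, 0, 0, -1], [0, 0, 0, 0, 0, 10, -1], [0, 0, 0, 0, 0, 10, -1], [0, 0, 0, 0, 0, 10, -1], [0, 0, 0, 0, 0, 10, -1], [0, 0, 0, 0, 0, 10, -1], [0, 0, 0, 0, 0, 10, -1]],
])

```text
time_s: 19.68
ee_pos: [0.5339, -0.2966, 0.1637]
eef_rot: [-0.0, 0.487, 0.874, 0.0]
ft_force: [0.3, -0.1, 0.8]
opening: 0.996
grasp_force: 0.0
```

```bash
python3 - <<'E'
from h import *
vision.read_camera("top")
E
python3 w.py 200 440 100 290 3 w8.png .028
python3 - <<'E'
from h import *; import pickle
M=pickle.load(open("M.pkl","rb")); im=cv2.imread("pics/full_w8.png"); s=ctrl.state(); print(s['eef_rot'].round(4),s['joints'].round(2))
E
```

```text
[ 0.5338 -0.2966  0.1637]
cen 200.9 232.9 [(0.028, [0.4548, -0.4038])]
cen 408.7 235.4 [(0.028, [0.6388, -0.2934])]
cen 319.3 199.7 [(0.028, [0.5407, -0.3082])]
[-1.000e-04  4.842e-01  8.750e-01  0.000e+00] [-0.62  0.27  0.21  1.51  0.    0.39]
```

View pics/w8.png

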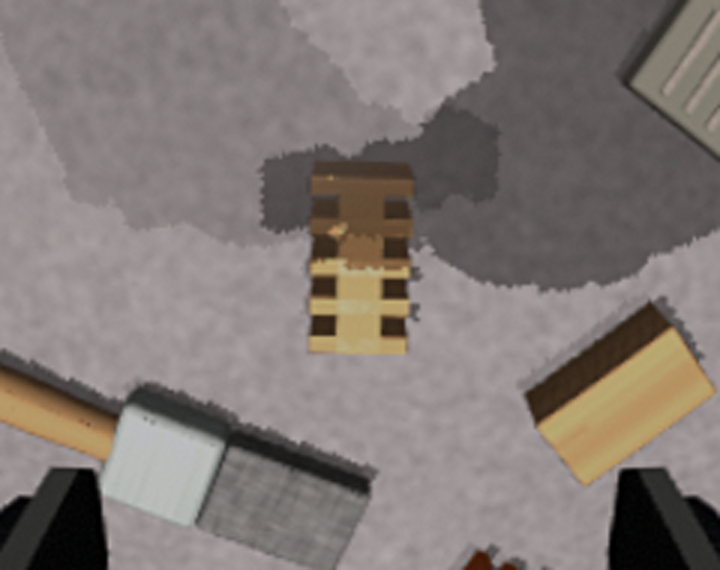

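The ribs sit squarely between the fingers, with the bar's top face centred near (320,188) full-frame. The plain block at right is well clear. Descending.

Call:
step_arm([
  [[-0.15, 0, 5, 0, 0, 0, -1], [0, 0, 5, 0, 0, 0, -1], [0, 0, 3.5, 0, 0, 0, -1], [0, 0, 1.8, 0, 0, 0, -1], [0, 0, 0.6, 0, 0, 0, -1], [0, 0, 0, 0, 0, 0, -1], [0, 0, 0, 0, 0, 0, 1], [0, 0, 0, 0, 0, 0, 1]],
])

```text
time_s: 20.78
ee_pos: [0.5357, -0.2986, 0.0065]
eef_rot: [0.001, 0.484, 0.875, -0.0]
ft_force: [-0.0, -0.9, 0.0]
opening: 0.607
grasp_force: 0.0
```

Call:
step_arm([
  [[0, 0, 0, 0, 0, 0, 1], [0, 0, 0, 0, 0, 0, 1], [0, 0, 0, 0, 0, 0, 1], [0, 0, 0, 0, 0, 0, 1]],
])

```text
time_s: 21.28
ee_pos: [0.5355, -0.2985, 0.006]
eef_rot: [0.001, 0.484, 0.875, -0.0]
ft_force: [0.2, -0.5, 5.4]
opening: 0.36
grasp_force: 59.5
```

Call:
step_arm([
  [[0, 0, -2, 0, 0, 0, 1], [0, 0, -5, 0, 0, 0, 1], [0, 0, -5, 0, 0, 0, 1], [0, 0, -2, 0, 0, 10, 1], [0, 0, 0, 0, 0, 10, 1], [0, 0, 0, 0, 0, 10, 1], [5.8, 0.39, 0, 0, 0, 0, 1], [5.8, 0.39, 0, 0, 0, 0, 1]],
])

```text
time_s: 22.28
ee_pos: [0.5375, -0.1807, 0.1434]
eef_rot: [-0.001, 0.695, 0.719, -0.0]
ft_force: [1.2, 0.7, -0.4]
opening: 0.353
grasp_force: 59.1
```

Call:
step_arm([
  [[5.8, 0.39, 0, 0, 0, 0, 1], [5.8, 0.39, 0, 0, 0, 0, 1], [5.8, 0.39, 0, 0, 0, 0, 1], [5.8, 0.39, 0, 0, 0, 0, 1], [5.8, 0.39, 0, 0, 0, 0, 1], [5.8, 0.39, 0, 0, 0, 0, 1], [5.8, 0.39, 0, 0, 0, 0, 1], [5.8, 0.39, 0, 0, 0, 0, 1]],
])

```text
time_s: 23.28
ee_pos: [0.5518, 0.2848, 0.1436]
eef_rot: [-0.0, 0.694, 0.72, -0.001]
ft_force: [0.5, -0.7, -0.7]
opening: 0.357
grasp_force: 59.1
```

Call:
step_arm([
  [[0, 0, 0, 0, 0, 0, 1], [0, 0, 0, 0, 0, 0, 1]],
])

```text
time_s: 23.52
ee_pos: [0.5519, 0.2829, 0.1436]
eef_rot: [-0.0, 0.694, 0.72, -0.001]
ft_force: [-0.1, 0.8, -0.4]
opening: 0.359
grasp_force: 59.2
```

```bash
python3 w.py 0 640 0 400 1 w9.png .038 .056; python3 -c "
from h import *
print(ctrl.state()['joints'].round(2))"
```

```text
[0.5523 0.2822 0.144 ]
cen 313.7 320.8 [(0.038, [0.5511, 0.1461]), (0.056, [0.5509, 0.162])]
cen 181.9 298.5 [(0.038, [0.4089, 0.1618]), (0.056, [0.4191, 0.1766])]
cen 233.5 280.2 [(0.038, [0.471, 0.1927]), (0.056, [0.4766, 0.2052])]
cen 232.1 236.9 [(0.038, [0.4739, 0.2405]), (0.056, [0.4793, 0.2495])]
cen 389.0 226.7 [(0.038, [0.6148, 0.2563]), (0.056, [0.61, 0.2642])]
cen 222.6 162.6 [(0.038, [0.4694, 0.3093]), (0.056, [0.4752, 0.3134])]
cen 132.8 197.4 [(0.038, [0.3725, 0.2749]), (0.056, [0.3853, 0.2814])]
cen 394.4 161.0 [(0.038, [0.6131, 0.3155]), (0.056, [0.6084, 0.3191])]
cen 323.6 117.4 [(0.038, [0.5529, 0.3483]), (0.056, [0.5526, 0.3495])]
[ 0.36  0.3   0.21  1.48 -0.    1.9 ]
```

View pics/full_w9.png

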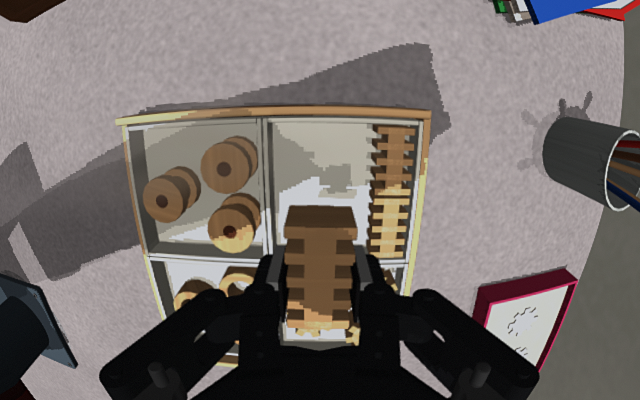

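The reel stands at (228,160) beside its pair. The bar is over the free half of its tub, parallel to the fixed bars. Lowering.

Call:
step_arm([
  [[0, 0.1, 4, 0, 0, 0, 1], [0, 0, 4, 0, 0, 0, 1], [0, 0, 2.7, 0, 0, 0, 1], [0, 0, 1.2, 0, 0, 0, 1], [0, 0, 0.5, 0, 0, 0, 1], [0, 0, 0, 0, 0, 0, 1]],
])

```text
time_s: 24.32
ee_pos: [0.5545, 0.283, 0.0218]
eef_rot: [0.0, 0.694, 0.72, 0.001]
ft_force: [-0.6, 0.5, -0.4]
opening: 0.358
grasp_force: 59.2
```

Call:
step_arm([
  [[0, 0, 0.4, 0, 0, 0, 1], [0, 0, 0.1, 0, 0, 0, 1], [0, 0, 0, 0, 0, 0, 0], [0, 0, 0, 0, 0, 0, 0], [0, 0, 0, 0, 0, 0, 0], [0, 0, -2, 0, 0, 0, 0], [0, 0, -4, 0, 0, 0, 0], [0, 0, -4, 0, 0, 0, 0]],
])

```text
time_s: 25.32
ee_pos: [0.5538, 0.2832, 0.1183]
eef_rot: [0.0, 0.694, 0.72, 0.0]
ft_force: [0.6, 0.7, 0.8]
opening: 0.495
grasp_force: 0.0
```

Call:
step_arm([
  [[0, 0, -4, 0, 0, 0, 0], [5, 0, -2, 0, 0, 0, 0], [5, 0, 0, 0, 0, 0, 0], [5, 0, 0, 0, 0, 0, -1], [0, 0, 0, 0, 0, 0, -1], [0, 0, 0, 0, 0, 0, -1]],
])

```text
time_s: 26.08
ee_pos: [0.5484, 0.433, 0.1768]
eef_rot: [0.0, 0.694, 0.72, 0.0]
ft_force: [-1.0, -1.1, -0.7]
opening: 1.002
grasp_force: 0.0
```

```bash
python3 m.py
python3 - <<'E'
from h import *
a=vision.read_camera("wrist"); b=vision.read_camera("top")
t=cv2.resize(b[110:260,110:440],(800,364),interpolation=cv2.INTER_CUBIC)
w=cv2.resize(vision.read_camera("scene")[70:390,160:480],(300,300))if 0 else None
cv2.imwrite("pics/end_top.png",t); cv2.imwrite("pics/end_w.png",a)
E
```

```text
364 265 cen 364.1 264.8 a 213.0 wh 36.1 7.2 15 [ 0.2875 -0.2457]
150 237 cen 146.8 237.1 a 70.0 wh 3.7 33.1 86 [0.3655 0.3211]
160 217 cen 160.5 217.3 a 226.0 wh 14.0 19.0 90 [0.4171 0.2868]
213 216 cen 212.8 215.8 a 247.5 wh 17.0 18.0 90 [0.4193 0.1489]
160 194 cen 159.6 193.9 a 486.0 wh 15.6 41.1 87 [0.479  0.2909]
425 201 cen 424.9 200.8 a 190.0 wh 32.0 7.3 79 [ 0.4521 -0.4097]
223 192 cen 223.0 192.7 a 247.0 wh 17.0 18.0 90 [0.4802 0.1226]
202 193 cen 201.8 193.5 a 249.0 wh 18.0 18.0 90 [0.4787 0.179 ]
162 166 cen 161.6 165.0 a 189.5 wh 11.0 21.0 90 [0.5567 0.288 ]
213 168 cen 213.0 167.4 a 191.0 wh 17.7 16.3 45 [0.5483 0.1504]
161 143 cen 161.0 142.2 a 437.0 wh 12.5 44.4 88 [0.619  0.2915]
201 144 cen 201.1 143.7 a 202.5 wh 17.0 18.0 90 [0.6134 0.1833]
222 143 cen 222.1 142.9 a 199.5 wh 17.2 17.3 51 [0.615 0.127]
132 185 cen 131.3 204.9 a 96.5 wh 3.3 102.1 2 [0.4507 0.3651]
240 175 cen 239.1 167.9 a 63.0 wh 92.3 5.3 86 [0.5461 0.0805]
300 134 cen 300.4 134.1 a 248.0 wh 18.0 17.0 90 [ 0.6361 -0.0834]
378 131 cen 378.5 131.0 a 229.5 wh 21.8 11.7 18 [ 0.6417 -0.2932]
416 120 cen 416.2 119.9 a 226.0 wh 23.0 13.0 84 [ 0.6711 -0.3955]
```

View pics/end_top.png

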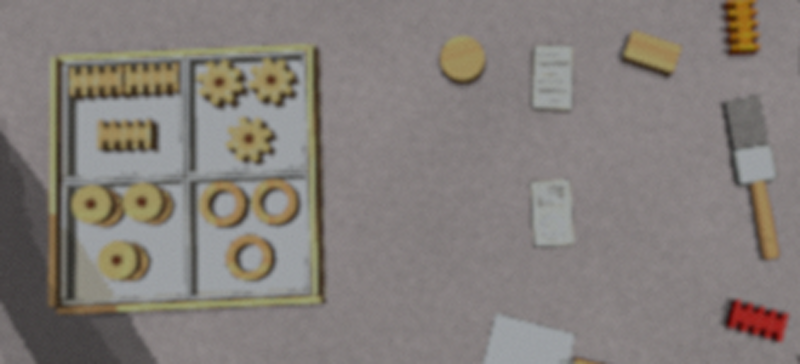

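View pics/end_w.png

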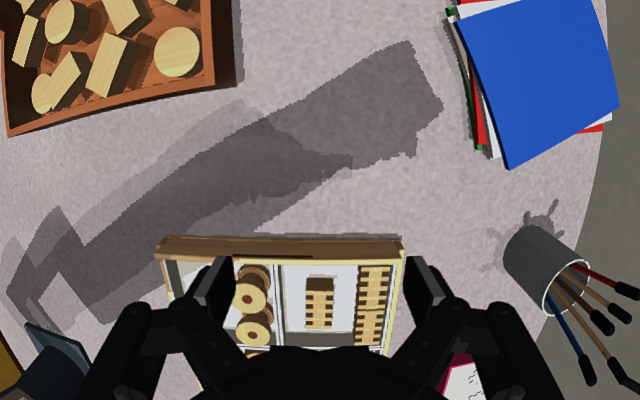

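All four pieces now rest in their tubs beside their kind, clear of the walls. In the crop the bar is at (127,136), the gear (250,140), the reel (121,260) and the ring (250,257). The disc and smooth block haven't moved, and the gripper is clear, so I'm handing in.

```bash
python3 -c "
from rig import ctrl
print(ctrl.job_done())"
```

```text
the job is handed in; nothing more can be done
None
```

The gear, ring, reel and bar are each in the tub with their own kind (reel standing on end), the disc and smooth block were left where they lay, and the job was handed in at about 26 s.

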